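Fasten the open lid clip of a bottle sterilizer

ROBOT

A 6-joint arm with a two-finger parallel gripper is mounted at the origin on the work surface. World frame = base frame: x ahead of the robot, y to its left, z up, the work surface at z = 0. Lengths are in m, angles in degrees, forces in N, time in s.
With the tool pointing down it reaches from about 0.25 to 0.725 m from the base axis. Payload 9.7 kg.
Tool frame: the origin (TCP) lies at the very end of the fingers, on their centre line; the grasp point (between the pads) lies 19 mm behind it; z points along the fingers, y is the direction in which the jaws open and shut (so a half turn about z gives the same grasp; the last joint's range is limited). The gripper opens to 85 mm and grips with 20 to 120 N. Pads are 22 mm wide; open, the fingers measure 114 mm over their backs; the gripper's body (76 mm by 85 mm) begins 54 mm behind the grasp point. The pads swing forward as they close: fully open they stand 13 mm farther back than shut.
Start: joints at [-70.531, 4.979, 10.078, 95.1, 0, 90], TCP at [0.183, -0.519, 0.231] pointing down, gripper open.
Joint ranges: [-179.16, 179.16], [-48.56, 103.87], [-65.8, 70.77], [-126.05, 130.52], [-82.76, 87.17], [-180, 180]. Speed limits (degrees/s): [127.2, 127.2, 147.25, 180, 180, 180].

INTERFACE

Orientations are given as a 3x3 rotation matrix whose columns are the frame's x, y, z axes.
In Python, from rig import observe, read_camera, sign_off gives the robot as it stands. The module is installed in compiled form; this text tells all that it offers.
- The arm moves only by the tool carry_out, never from a script. Its argument "series" is a list of rows, each a list of 5 numbers: the shift along the world's x, y, z in m, then the turn about the world's z in rad, then the finger opening in m, from 0 to 0.0854. In form: [[tx, ty, tz, yaw, jaw], ...]. A call has 1 to 8 rows; each row shifts and turns the commanded pose from where the row before left it; what a row does not reach is not made up. A row lasts 1/8 s, in which the tool goes at most 62.5 mm and 10.7 degrees, less where a joint would pass 70% of its speed; a pose out of reach is approached as far as the arm can. A call with a gripper value outside its range is refused whole. The fingers move at their own pace and stop on an object; "force" is the grip in N (left out, the last holds). Time passes only in rows, so rows that do not move let the fingers close. It gives the time, the measured TCP pose, the force and the opening at its end, in the units of the state.
- observe(): the state, without advancing time (a new reading comes with each control period).
- read_camera(name): name is "scene" or "top" or "wrist"; returns a dict with "color" (420x560x3 uint8, red, green, blue), "K" (3x3 intrinsics, pixels), "camera_from_world" (4x4, takes a point from world to camera coordinates). Camera axes: x right, y down, z forward; pixel columns grow to the right and rows downward; lengths in m; the calibration is good to about 2 mm. The wrist camera is an equidistant fisheye: a pixel r from the principal point sees the ray r / f radians off the axis. A picture is of the moment at which its call begins. There is no depth.
- sign_off(): hands the job in, once; it reports no verdict.
The state is a dict: "time_s": time; "joint_positions": joint angles; "dq": joint speeds; "tau": joint torques, N m; "ee_pos": TCP position; "tcp_rot": TCP orientation; "wrist_force": force on the tool from outside, world axes, zero at the start; "torque": the same for the moment, N m; "grip_width": finger opening in m.
Only numpy, scipy, OpenCV 4.12 (cv2) and the standard library are available. Lean on these libraries where they do the work, as an engineer would, in place of code of your own. Each camera call takes 0.05 s, during which the arm holds its last target. There are 200 camera calls.

TASK

Fasten the open clip on the sterilizer's lid: push its standing blue flap over until it lies flat on the lid, and while pressing it down push it outwards so that its edge slides fully home beneath the yellow retaining lip and stays there when you let go. Only push and press with the fingertips: do not take the flap between the fingers, do not lift, tip or shove the sterilizer, and leave the bottle, cup, scoop and whisk where they are.

Things in the scene. Friction and masses are not known exactly. Their poses are not given: they have to be found in the camera images.
- sterilizer: White loose box, 190 (x) x 280 (y) x 150 mm high, 1.8 kg, pale aqua lid. Origin at the centre of its underside. Lid's top face at z = 135 mm. At each end (+y, -y) a wall up to 150 mm with a yellow lip, 74 mm wide, overhanging the lid by 19 mm. The +y clip is already fastened (rigid, leave it); the -y clip is the open one. A 14 mm deep grip juts from each end, 80 to 100 mm up.
- clip_hinge (a joint): Angle of the open clip's flap, rad: 0 = flat on the lid pointing to the box's -y, 1.57 = standing, at most 2.2. A weak spring (0.06 N m/rad, rest at 1.6, friction 0.03 N m) lifts it again unless the lip holds it; beneath the lip it stays below 0.08. Flap: blue, 50 mm wide (box x), 70 mm from pivot to free edge, 4 mm thick.
- clip_slide (a joint): How far the clip (pivot and flap) is slid along the lid to the box's -y, m: 0 to 0.026; stays where left (4 N friction). At 0 the edge of the flat flap ends 12 mm short of the lip; at 0.026 (end stop, fully home) it lies 14 mm beneath it. The flap must be flat before it is slid, else it comes to lie on top of the lip.
- clip_pivot (a point): Middle of the pivot line of the open clip, 140 mm above the counter; it slides with the clip. Axes as the sterilizer's. Two fixed-height blue knuckles, 16 mm long and 146 mm high, stand 27 to 39 mm to either side (x) of it.
- clip_mid (a point): Centre of the open clip's flap, 35 mm from the pivot, mid-thickness. Turns with the flap: y points from free edge to pivot, z out of the outer face (up when flat, away from its lip when standing), x along the width. On the outer face a white rib 5 mm high, to push against, crosses the flap 44 to 49 mm from the pivot; nearer the pivot the face is smooth.
- clip_edge (a point): Middle of the free edge of the open clip's flap, in mid-thickness, 70 mm from the pivot; axes as clip_mid.
- lip_edge (a point): Middle of the lower inner edge of the yellow lip at the sterilizer's -y end, 145 mm above the counter; the lip is 5 mm thick and the flat flap passes beneath it with 3 mm to spare. Axes as the sterilizer's.
- bottle: Bystander: empty translucent polypropylene feeding bottle, 62 mm wide, 165 mm high, upright. Origin at the centre of its underside.
- cup: Bystander: small orange ceramic cup, 72 mm wide at the rim, 65 mm high, upright. Origin at the centre of its underside.
- scoop: Bystander: white measuring scoop, bowl 40 mm wide and 30 mm high standing on its foot, flat handle 75 mm long towards its +y. Origin under the bowl.
- whisk: Bystander: flat stainless whisk lying on the counter, about 240 mm long along its y (handle to -y), up to 65 mm wide, 14 mm high. Origin where handle and wires meet, on the counter.

How it is judged (in metres and radians):
On the way, in this order (a step that is already met when the one before it is completed fails the run):
1. the flap is folded over, down to the lid (value of joint clip_hinge below 0.2 rad), for 0.05 s.
2. its edge is tucked beneath the lip (value of joint clip_hinge below 0.09 rad and value of joint clip_slide above 0.018 m), for 0.2 s.
At the end, for the whole second after the job is handed in: The flap rests beneath the lip: hinge under 0.09 rad, at rest, slid over 18 mm of 26 (edge 6 mm or more under the lip). Sterilizer level within 0.03 rad, at rest, within 30 mm of its start; bottle, cup, scoop and whisk upright or lying as before (0.1 rad), within 20 mm of their starts (all of step 2 and velocity of joint clip_hinge between -0.05 and 0.05 rad/s and linear speed of sterilizer below 0.01 m/s and angle between sterilizer's own z axis and vertical below 0.03 rad and distance of sterilizer from where it was at the start of the episode below 0.03 m and distance of each of bottle, cup, scoop, whisk from where it was at the start of the episode below 0.02 m and angle between each of bottle, cup, scoop, whisk's own z axis and vertical below 0.1 rad); the robot touches nothing.
It fails at once if the flap is taken between the fingers (x of the grasp point in the frame of clip_mid between -0.028 and 0.028 m and y of the grasp point in the frame of clip_mid between -0.038 and 0.038 m and z of the grasp point in the frame of clip_mid between -0.004 and 0.004 m).
It fails at once if the sterilizer is lifted or tipped (height (world z) of sterilizer above 0.01 m or angle between sterilizer's own z axis and vertical above 0.08 rad).
It fails at once if the sterilizer is shoved more than 30 mm (distance of sterilizer from where it was at the start of the episode above 0.03 m).
It fails at once if the bottle, cup, scoop or whisk is moved, lifted or tipped (distance of any of bottle, cup, scoop, whisk from where it was at the start of the episode above 0.02 m or angle between any of bottle, cup, scoop, whisk's own z axis and vertical above 0.3 rad).
It also fails if it takes over 35 s, if anything falls off the work surface, if the arm or the gripper's body presses on something with over 40 N, if the wrist force passes 120 N, or if a joint passes its speed limit or range.

## Working session

There is one attempt and no reset: what is moved stays moved. The work goes in short steps, Python scripts to look and compute and a tool call to move; the robot and the scene stay as the last step left them, time stands still between calls to the robot, and variables do not carry over. Pictures are saved under pics/ and viewed, about 8 in all and at most 12, crops included, and the job is handed in when it is done.

Besides the shell and the picture viewer there is one more tool, called after "Request:" by a JSON object that holds its "name" and its "arguments", one argument or row to a line. carry_out: Moves the arm, as the interface text tells. Its arguments: {"type":"object","properties":{"series":{"type":"array","items":{"type":"array","items":{"type":"number"}}},"force":{"type":"number"}},"required":["series"]}

```bash
mkdir -p pics; cat > h.py <<'E'
import numpy as np, cv2
from rig import observe, read_camera, sign_off
def snap(n,f):
    r=read_camera(n); cv2.imwrite('pics/'+f,r['color'][:,:,::-1]); np.savez('pics/'+f[:-4]+'.npz',**r); return r
def plane(r,u,v,z):
    K=r['K'];T=r['camera_from_world'];R=T[:3,:3];c=-R.T@T[:3,3]
    d=R.T@np.linalg.solve(K,[u,v,1.]); return c+d*(z-c[2])/d[2]
def proj(r,p):
    T=r['camera_from_world'];q=r['K']@(T[:3,:3]@np.array(p)+T[:3,3]); return q[:2]/q[2]
E
python3 - <<'E'
from h import *
a=snap('scene','s1.png');b=snap('top','t1.png')
cv2.imwrite('pics/both.png',cv2.resize(np.hstack([a['color'],b['color']])[:,:,::-1],(800,300)))
for r in(a,b):
    T=r['camera_from_world'];print(np.round(-T[:3,:3].T@T[:3,3],3),np.round(T[:3,:3],2).tolist(),r['K'][0])
s=observe();print(s['time_s'],s['ee_pos'],s['tcp_rot'],s['wrist_force'],s['grip_width'])
E
```

```text
[ 0.787 -0.171  0.996] [[0.78, 0.63, 0.0], [0.59, -0.73, -0.35], [-0.22, 0.27, -0.94]] [395.38102037   0.         284.37910906]
[0.419 0.076 0.974] [[0.02, -1.0, -0.01], [-0.98, -0.02, -0.2], [0.2, 0.01, -0.98]] [417.47194348   0.         277.40424645]
0.1 [ 0.18326129 -0.51834462  0.23065772] [[ 9.42816665e-01  3.33311580e-01 -3.55064303e-04]
 [ 3.33311766e-01 -9.42815970e-01  1.14611435e-03]
 [ 4.72528899e-05 -1.19892282e-03 -9.99999280e-01]] [0.34312445 0.15629226 0.51375464] 0.08518619649296387
```

View pics/s1.png

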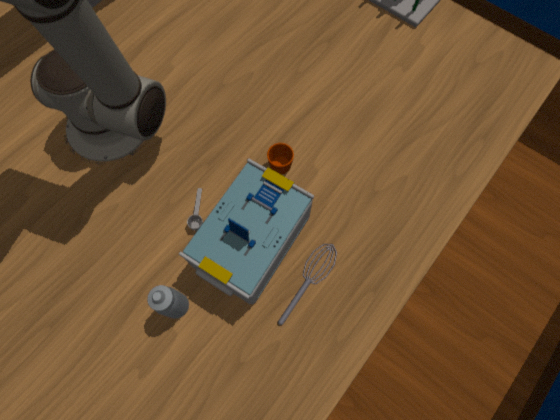

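View pics/t1.png

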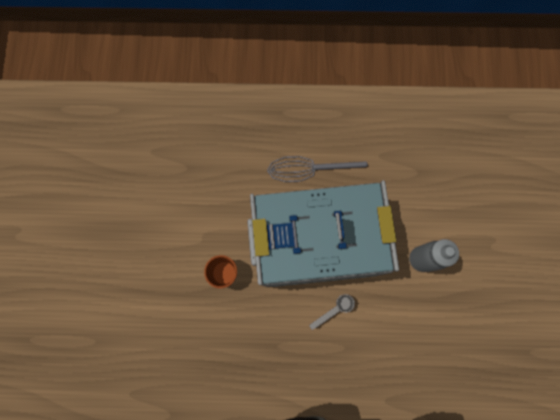

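The scene view shows the open clip standing at about (238,232), with its lip at (215,270). The fastened clip's lip is at (278,180). In the top view the open flap is at (341,230), its lip at (387,225) and the other lip at (261,238). The bottle (435,255) is off the -y end.

```bash
python3 - <<'E'
from h import *
for n in('s1','t1'):
    r=np.load(f'pics/{n}.npz'); hsv=cv2.cvtColor(r['color'],cv2.COLOR_RGB2HSV)
    Y=[];
    m=cv2.inRange(hsv,(20,150,100),(32,255,255))
    for c in cv2.findContours(m,0,2)[0]:
        if cv2.contourArea(c)>80:
            (u,v),wh,an=cv2.minAreaRect(c); p=plane(r,u,v,.15);Y.append(p)
            q=[plane(r,*x,.15)[:2].round(4).tolist() for x in cv2.boxPoints(((u,v),wh,an))]
            print(n,'lip',u,v,p.round(4),q)
    d=Y[0]-Y[1]; print('dist',np.linalg.norm(d),'dir',np.degrees(np.arctan2(d[1],d[0])),'mid',(Y[0]+Y[1])/2)
    m=cv2.inRange(hsv,(100,140,30),(120,255,255)); m[:140]=0
    for c in cv2.findContours(m,0,2)[0]:
        if cv2.contourArea(c)>8:
            (u,v),wh,an=cv2.minAreaRect(c); print('blue',round(u),round(v),np.round(wh),plane(r,u,v,.146).round(4))
r=np.load('pics/t1.npz');
a=cv2.resize(r['color'][170:300,230:420],None,fx=4,fy=4,interpolation=2);cv2.imwrite('pics/c1.png',a[:,:,::-1])
E
```

```text
s1 lip 215.02345275878906 269.907958984375 [ 0.5658 -0.128   0.15  ] [[0.5315, -0.1455], [0.5271, -0.1194], [0.5998, -0.1107], [0.6036, -0.1365]]
s1 lip 277.5769348144531 178.61538696289062 [0.5341 0.124  0.15  ] [[0.4996, 0.1057], [0.4935, 0.1334], [0.5684, 0.1423], [0.5737, 0.1149]]
dist 0.2540454369681418 dir -82.83364489087728 mid [ 0.5499523  -0.00201047  0.15      ]
blue 547 395 [47. 24.] [1.2361 0.0961 0.146 ]
blue 252 243 [4. 7.] [ 0.587  -0.0325  0.146 ]
blue 238 229 [26. 13.] [ 0.5419 -0.0276  0.146 ]
blue 249 196 [4. 7.] [0.5101 0.0489 0.146 ]
blue 269 198 [28. 19.] [0.5487 0.0756 0.146 ]
t1 lip 260.5205383300781 237.2254180908203 [0.5349 0.1205 0.15  ] [[0.5682, 0.1365], [0.5708, 0.1128], [0.5021, 0.1048], [0.4995, 0.128]]
t1 lip 386.4729919433594 224.1621856689453 [ 0.5664 -0.1304  0.15  ] [[0.599, -0.1135], [0.6035, -0.1385], [0.5342, -0.147], [0.5298, -0.1225]]
dist 0.25289223735535227 dir 97.14980363995082 mid [ 0.5506133  -0.00495438  0.15      ]
blue 297 250 [4. 6.] [0.5113 0.0474 0.146 ]
blue 342 245 [4. 6.] [ 0.5232 -0.0419  0.146 ]
blue 283 235 [23. 18.] [0.54   0.0756 0.146 ]
blue 293 218 [4. 6.] [0.5759 0.0563 0.146 ]
blue 342 224 [25.  2.] [ 0.5648 -0.0417  0.146 ]
```

View pics/c1.png

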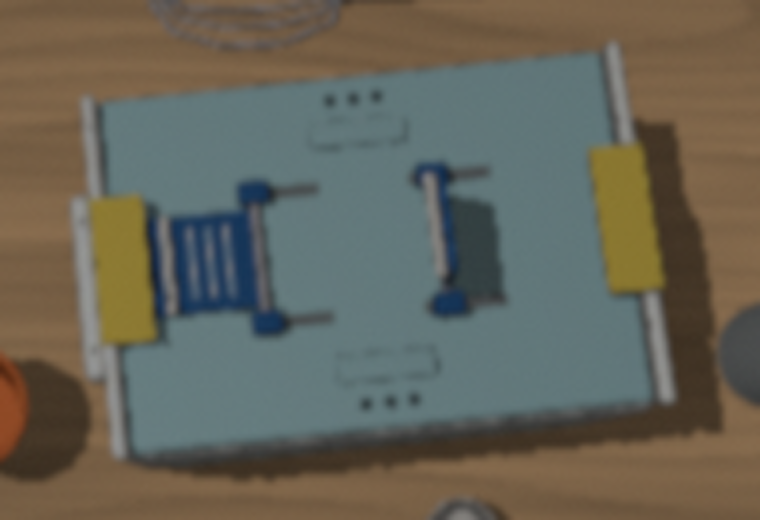

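Request:
{"name": "carry_out", "arguments": {
  "series": [
    [0,0,0.06,0,0],
    [0.03,0.043,0,0.169,0],
    [0.03,0.043,0,0.169,0],
    [0.03,0.043,0,0.169,0],
    [0.03,0.043,0,0.169,0],
    [0.03,0.043,0,0.169,0],
    [0.03,0.043,0,0.169,0],
    [0.03,0.043,0,0.169,0]
  ],
  "force": 60
}}

```text
time_s: 1.1
ee_pos: [0.394, -0.216, 0.2911]
tcp_rot: [[0.043, 0.999, -0.0], [0.999, -0.043, 0.0], [0.0, -0.0, -1.0]]
wrist_force: [0.6, -0.5, 0.1]
grip_width: -0.0002
```

Request:
{"name": "carry_out", "arguments": {
  "series": [
    [0.031,0.045,0,0.169,0],
    [0.031,0.045,0,0,0],
    [0.031,0.045,0,0,0],
    [0.031,0.045,0,0,0],
    [0.032,0.046,0,0,0],
    [0,0,0,0,0],
    [0,0,0,0,0]
  ]
}}

```text
time_s: 1.98
ee_pos: [0.549, 0.0084, 0.2909]
tcp_rot: [[-0.121, 0.993, -0.001], [0.993, 0.121, -0.0], [-0.0, -0.001, -1.0]]
wrist_force: [-1.0, -0.8, -0.4]
grip_width: -0.0001
```

```bash
python3 - <<'E'
from h import *
s=observe();print(s['time_s'],s['ee_pos'],s['tcp_rot'].round(3) if hasattr(s['tcp_rot'],'round') else s['tcp_rot'],s['wrist_force'],s['grip_width'])
b=snap('wrist','w1.png')
E
```

```text
1.975 [0.54904681 0.00839085 0.29087605] [[-0.121  0.993 -0.001]
 [ 0.993  0.121 -0.   ]
 [-0.    -0.001 -1.   ]] [-0.9776306  -0.77180916 -0.35447826] -0.0001444313714963884
```

View pics/w1.png

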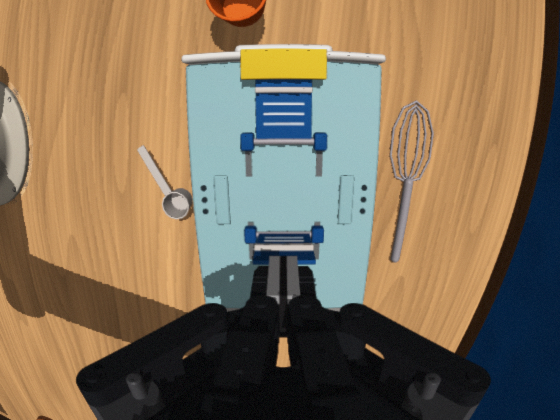

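The wrist view shows the fingers (284,285) centred on the open flap's width (285,250). The yaw is aligned with the box, so I'll descend behind the flap and start folding it.

Request:
{"name": "carry_out", "arguments": {
  "series": [
    [0,0,-0.055,0,0],
    [0,0,-0.06,0,0],
    [0.0017,-0.014,0,0,0],
    [0.0017,-0.014,0,0,0],
    [0.0015,-0.012,0,0,0],
    [0.0015,-0.012,-0.004,0,0],
    [0,0,0,0,0]
  ]
}}

```text
time_s: 2.9
ee_pos: [0.5562, -0.0447, 0.1728]
tcp_rot: [[-0.119, 0.993, 0.001], [0.993, 0.119, -0.0], [-0.001, 0.001, -1.0]]
wrist_force: [0.5, 0.8, 0.2]
grip_width: -0.0002
```

```bash
python3 - <<'E'
from h import *
s=observe();print(s['ee_pos'],s['wrist_force'])
a=snap('scene','s2.png')['color'][150:310,150:330];b=read_camera('wrist')['color'][200:320,195:375]
a=cv2.resize(a,(540,480));b=cv2.resize(b,(720,480))
cv2.imwrite('pics/c2.png',cv2.resize(np.hstack([a,b]),(800,305))[:,:,::-1])
E
```

```text
[ 0.55623155 -0.04467786  0.1728118 ] [0.47459645 0.83159508 0.16684174]
```

View pics/c2.png

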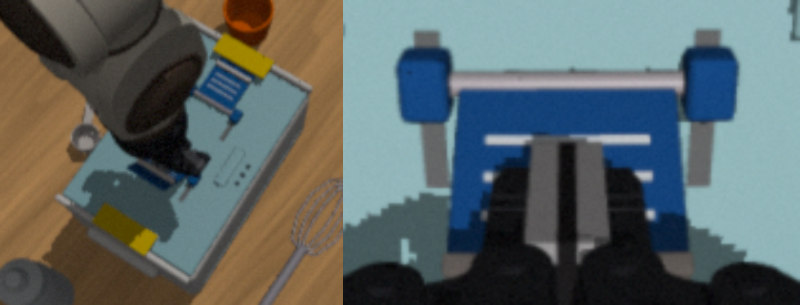

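The flap is leaning over towards the lip, with the fingertips on its smooth face and the rib visible ahead of them. I'll continue along the arc and press.

Request:
{"name": "carry_out", "arguments": {
  "series": [
    [0.0009,-0.007,-0.006,0,0],
    [0.0007,-0.0055,-0.008,0,0],
    [0.0005,-0.004,-0.007,0,0],
    [0.0002,-0.002,-0.005,0,0],
    [0,0,-0.005,0,0],
    [0,0,0,0,0]
  ]
}}

```text
time_s: 3.75
ee_pos: [0.5582, -0.0623, 0.142]
tcp_rot: [[-0.121, 0.993, 0.001], [0.993, 0.121, -0.001], [-0.001, 0.001, -1.0]]
wrist_force: [1.3, -0.8, 6.8]
grip_width: -0.0003
```

```bash
python3 - <<'E'
from h import *
s=observe();print(s['ee_pos'],s['wrist_force'])
a=snap('scene','s3.png')['color'][150:310,150:330];b=read_camera('wrist')['color'][200:320,195:375]
a=cv2.resize(a,(540,480));b=cv2.resize(b,(720,480))
cv2.imwrite('pics/c3.png',cv2.resize(np.hstack([a,b]),(800,305))[:,:,::-1])
E
```

```text
[ 0.55821412 -0.06228161  0.14196695] [ 1.34409149 -0.81694874  6.77644349]
```

View pics/c3.png

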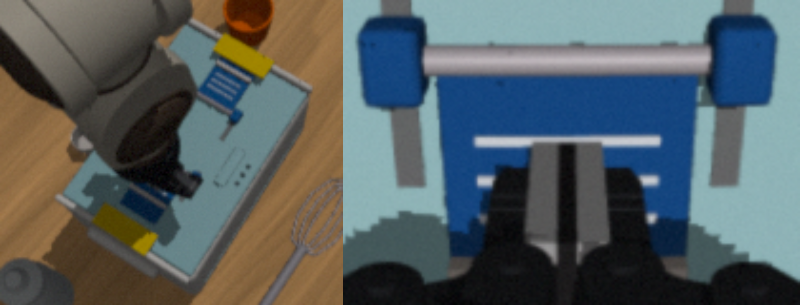

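The flap lies flat: the tip reads z = 0.142, which is the flap's top face, with about 7 N of press. Next is the slide outwards.

Request:
{"name": "carry_out", "arguments": {
  "series": [
    [0.0006,-0.005,-0.0005,0,0],
    [0.0006,-0.005,-0.0005,0,0],
    [0.0006,-0.005,0,0,0],
    [0.0006,-0.005,0,0,0],
    [0.0006,-0.005,0,0,0],
    [0,0,0,0,0]
  ]
}}

```text
time_s: 4.6
ee_pos: [0.5613, -0.0865, 0.1416]
tcp_rot: [[-0.121, 0.993, 0.002], [0.993, 0.121, 0.001], [0.001, 0.002, -1.0]]
wrist_force: [-1.1, 4.0, 11.9]
grip_width: -0.0005
```

Request:
{"name": "carry_out", "arguments": {
  "series": [
    [0.0004,-0.003,0,0,0],
    [0.0004,-0.003,0,0,0],
    [0.0003,-0.002,0,0,0],
    [0,0,0,0,0]
  ]
}}

```text
time_s: 5.1
ee_pos: [0.5623, -0.0932, 0.1415]
tcp_rot: [[-0.122, 0.993, 0.002], [0.993, 0.122, 0.003], [0.003, 0.002, -1.0]]
wrist_force: [-2.1, 11.5, 12.0]
grip_width: 0.0
```

```bash
python3 - <<'E'
from h import *
s=observe();print(s['ee_pos'],s['wrist_force'])
a=snap('scene','s4.png')['color'][150:310,150:330];b=read_camera('wrist')['color'][150:320,155:410]
a=cv2.resize(a,(540,480));b=cv2.resize(b,(720,480))
cv2.imwrite('pics/c4.png',cv2.resize(np.hstack([a,b]),(800,305))[:,:,::-1])
E
```

```text
[ 0.56228878 -0.0932019   0.14148892] [-2.06252863 11.5441044  11.98449759]
```

View pics/c4.png

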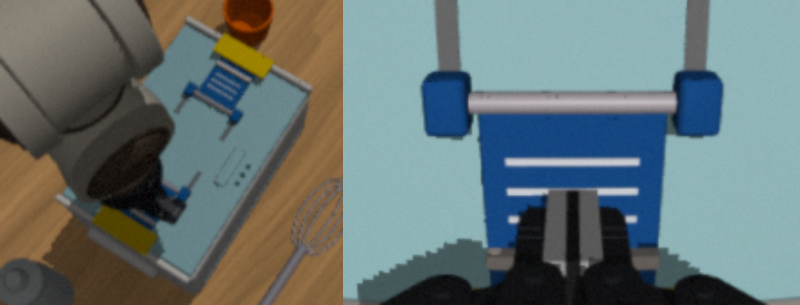

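The force step to 11.5 N points to the end stop. I'll ease back, lift clear and check the result.

Request:
{"name": "carry_out", "arguments": {
  "series": [
    [-0.0005,0.004,0,0,0],
    [0,0,0.03,0,0],
    [0,0,0.05,0,0],
    [0,0,0.06,0,0],
    [-0.05,0.03,0,0,0],
    [-0.06,0,0,0,0],
    [-0.06,0,0,0,0],
    [-0.06,0,0,0,0]
  ]
}}

```text
time_s: 6.2
ee_pos: [0.3294, -0.0609, 0.2795]
tcp_rot: [[-0.121, 0.993, -0.001], [0.993, 0.121, -0.0], [-0.0, -0.001, -1.0]]
wrist_force: [-0.2, -0.8, 0.7]
grip_width: 0.0001
```

```bash
python3 - <<'E'
from h import *
s=observe();print(s['time_s'],s['ee_pos'],s['wrist_force'])
A=snap('scene','s5.png');B=snap('top','t5.png')
for n,r in(('s',A),('t',B)):
    hsv=cv2.cvtColor(r['color'],cv2.COLOR_RGB2HSV)
    for lab,lo,hi,z,mn in(('lip',(20,150,100),(32,255,255),.15,80),('blue',(100,140,30),(120,255,255),.146,8)):
        m=cv2.inRange(hsv,lo,hi); m[:140]=0
        for c in cv2.findContours(m,0,2)[0]:
            if cv2.contourArea(c)>mn:
                (u,v),wh,an=cv2.minAreaRect(c); print(n,lab,round(u,1),round(v,1),np.round(wh),plane(r,u,v,z).round(4))
a=cv2.resize(A['color'][150:310,150:330],(540,480));b=cv2.resize(B['color'][170:300,230:420],(702,480))
cv2.imwrite('pics/c5.png',cv2.resize(np.hstack([a,b]),(800,309))[:,:,::-1])
# bystander shift: diff of top images
o=np.load('pics/t1.npz')['color']; d=cv2.absdiff(o,B['color']).max(2); 
for k,(u,v) in dict(cup=(221,271),scoop=(335,310),whisk=(315,168),bottle=(435,256)).items(): print(k,(d[v-15:v+15,u-25:u+25]>40).mean())
E
```

```text
6.2 [ 0.32944689 -0.06093062  0.27953668] [-0.23352436 -0.82499482  0.68274323]
s lip 215.1 269.8 [33. 13.] [ 0.5657 -0.1277  0.15  ]
s lip 277.6 178.6 [31. 11.] [0.5341 0.124  0.15  ]
s blue 547.0 395.0 [48. 24.] [1.2357 0.097  0.146 ]
s blue 220.3 263.0 [21.  2.] [ 0.5635 -0.1095  0.146 ]
s blue 229.8 250.1 [34. 22.] [ 0.5604 -0.0748  0.146 ]
s blue 249.1 196.6 [4. 6.] [0.5105 0.0485 0.146 ]
s blue 269.1 197.9 [28. 19.] [0.5486 0.0751 0.146 ]
t lip 260.5 237.2 [34. 12.] [0.5349 0.1206 0.15  ]
t lip 386.3 224.2 [35. 13.] [ 0.5663 -0.1301  0.15  ]
t blue 297.0 250.0 [4. 6.] [0.5113 0.0474 0.146 ]
t blue 352.5 244.0 [4. 7.] [ 0.5256 -0.0628  0.146 ]
t blue 283.1 235.4 [23. 18.] [0.54   0.0756 0.146 ]
t blue 293.0 218.0 [4. 6.] [0.5759 0.0563 0.146 ]
t blue 377.0 225.9 [22.  2.] [ 0.5631 -0.1123  0.146 ]
t blue 358.7 223.9 [30. 24.] [ 0.5665 -0.0758  0.146 ]
cup 0.0
scoop 0.0
whisk 0.0
bottle 0.0
```

View pics/c5.png

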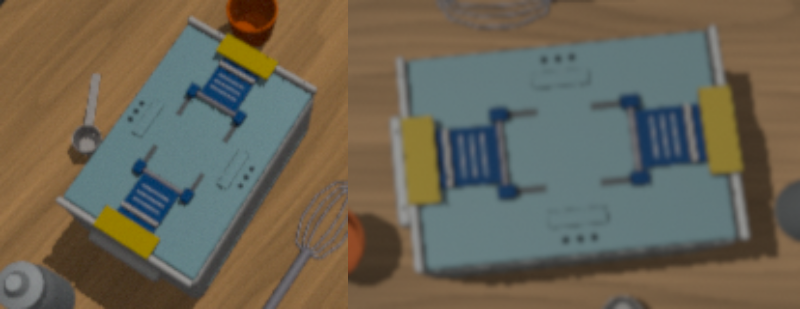

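The flap lies under the lip and stays there, and the box and bystanders have not moved. The knuckle shift reads only about 21 mm, so I'll measure the slide more closely.

```bash
python3 - <<'E'
from h import *
Z=.146
ex=np.array([.992,.124]);ey=np.array([-.124,.992])
for cam,files in(('t',['t1','t5']),('s',['s1','s5'])):
    base=np.load(f'pics/{files[0]}.npz');g0=base['color'].astype(np.uint8)
    C=np.array([.555,-.037])
    for f in files:
        r=np.load(f'pics/{f}.npz')
        # rectify lid plane: 0.5mm/px, u=box x -60..60 ; v=box -y from pivot -100..100
        pts=[(-.06,-.10),(.06,-.10),(.06,.10),(-.06,.10)]
        src=np.float32([proj(r,[*(C+a*ex-b*ey),Z]) for a,b in pts]); dst=np.float32([(0,0),(240,0),(240,400),(0,400)])
        w=cv2.warpPerspective(r['color'],cv2.getPerspectiveTransform(src,dst),(240,400),flags=cv2.INTER_CUBIC)
        b=np.clip(w[:,:,2].astype(float)-1.3*w[:,:,0]-20,0,None); 
        for side,sl in(('L',slice(54,66)),('R',slice(174,186))):   # 27..33 mm band either side
            p=b[:,sl].sum(1); 
            def cen(i,j):
                q=p[i:j];return ((np.arange(i,j)*q).sum()/q.sum()-200)/2
            print(f,side,'knuckle mm',round(cen(160,300),1),'fastened',round(cen(0,110),1))
E
```

```text
t1 L knuckle mm 1.1 fastened -90.5
t1 R knuckle mm 5.9 fastened -90.3
t5 L knuckle mm 22.1 fastened -90.4
t5 R knuckle mm 22.3 fastened -90.1
s1 L knuckle mm -4.2 fastened -91.3
s1 R knuckle mm -0.6 fastened -91.9
s5 L knuckle mm 21.0 fastened -91.5
s5 R knuckle mm 20.9 fastened -92.0
```

Two clean knuckle readings give a slide of about 21 mm. That is past the 18 mm limit but not fully home, and the 11.5 N was probably friction from pressing hard. I'll push on the rib once more with almost no press.

Request:
{"name": "carry_out", "arguments": {
  "series": [
    [0.058,-0.0064,0,0,0],
    [0.058,-0.0064,0,0,0],
    [0.058,-0.0064,0,0,0],
    [0.0578,-0.0065,0,0,0],
    [0,0,-0.06,0,0],
    [0,0,-0.055,0,0],
    [0,0,-0.019,0,0],
    [0,0,0,0,0]
  ]
}}

```text
time_s: 7.3
ee_pos: [0.563, -0.0867, 0.1462]
tcp_rot: [[-0.121, 0.993, -0.001], [0.993, 0.121, -0.0], [0.0, -0.001, -1.0]]
wrist_force: [-0.5, -0.7, 0.7]
grip_width: -0.0004
```

Request:
{"name": "carry_out", "arguments": {
  "series": [
    [0,0,-0.003,0,0],
    [0.0004,-0.003,0,0,0],
    [0.0004,-0.003,0,0,0],
    [0.0003,-0.002,0,0,0],
    [0.0003,-0.002,0,0,0],
    [0,0,0,0,0]
  ]
}}

```text
time_s: 8.05
ee_pos: [0.5647, -0.0949, 0.1434]
tcp_rot: [[-0.122, 0.993, -0.0], [0.993, 0.122, 0.004], [0.004, 0.0, -1.0]]
wrist_force: [-2.2, 12.6, 0.2]
grip_width: 0.0002
```

Request:
{"name": "carry_out", "arguments": {
  "series": [
    [-0.0005,0.004,0,0,0],
    [0,0,0.03,0,0],
    [0,0,0.05,0,0],
    [0,0,0.06,0,0],
    [-0.05,0.03,0,0,0],
    [-0.06,0,0,0,0],
    [-0.06,0,0,0,0],
    [-0.06,0,0,0,0]
  ]
}}

```text
time_s: 9.05
ee_pos: [0.3325, -0.0629, 0.2835]
tcp_rot: [[-0.121, 0.993, 0.001], [0.993, 0.121, -0.001], [-0.001, 0.001, -1.0]]
wrist_force: [-0.3, -1.1, 1.2]
grip_width: -0.0
```

```bash
python3 - <<'E'
from h import *
snap('scene','s6.png');snap('top','t6.png')
ex=np.array([.992,.124]);ey=np.array([-.124,.992]);C=np.array([.555,-.037]);W=[]
for f in('t5','t6','s5','s6'):
    r=np.load(f'pics/{f}.npz')
    src=np.float32([proj(r,[*(C+a*ex-b*ey),.146]) for a,b in[(-.06,-.12),(.06,-.12),(.06,.12),(-.06,.12)]])
    w=cv2.warpPerspective(r['color'],cv2.getPerspectiveTransform(src,np.float32([(0,0),(240,0),(240,480),(0,480)])),(240,480),flags=cv2.INTER_CUBIC)
    W.append(w); b=np.clip(w[:,:,2].astype(float)-1.3*w[:,:,0]-20,0,None)
    for sl in(slice(54,66),slice(174,186)):
        p=b[:,sl].sum(1); print(f,[round(((np.arange(i,j)*p[i:j]).sum()/p[i:j].sum()-240)/2,2) for i,j in((200,340),(40,150))])
    y=cv2.inRange(cv2.cvtColor(w,cv2.COLOR_RGB2HSV),(20,150,100),(32,255,255))[:,120]; print(' yellow rows mm',[(i-240)/2 for i in np.flatnonzero(np.diff(y.astype(int)))])
o=np.load('pics/t1.npz')['color']; d=cv2.absdiff(o,np.load('pics/t6.npz')['color']).max(2)
for k,(u,v) in dict(cup=(221,271),scoop=(335,310),whisk=(315,168),bottle=(435,256)).items(): print(k,(d[v-15:v+15,u-25:u+25]>40).mean())
cv2.imwrite('pics/c6.png',np.hstack([W[1],W[3]])[:,:,::-1]); print(observe()['time_s'])
E
```

```text
t5 [np.float64(22.06), np.float64(-90.43)]
t5 [np.float64(22.28), np.float64(-90.13)]
 yellow rows mm [np.float64(81.5), np.float64(107.5)]
t6 [np.float64(25.47), np.float64(-88.31)]
t6 [np.float64(25.68), np.float64(-88.04)]
 yellow rows mm [np.float64(83.5), np.float64(110.0)]
s5 [np.float64(20.99), np.float64(-91.51)]
s5 [np.float64(20.92), np.float64(-92.02)]
 yellow rows mm [np.float64(77.5), np.float64(104.5)]
s6 [np.float64(24.51), np.float64(-89.47)]
s6 [np.float64(24.08), np.float64(-89.81)]
 yellow rows mm [np.float64(79.5), np.float64(106.0)]
cup 0.0
scoop 0.0
whisk 0.0
bottle 0.0
9.15
```

View pics/c6.png

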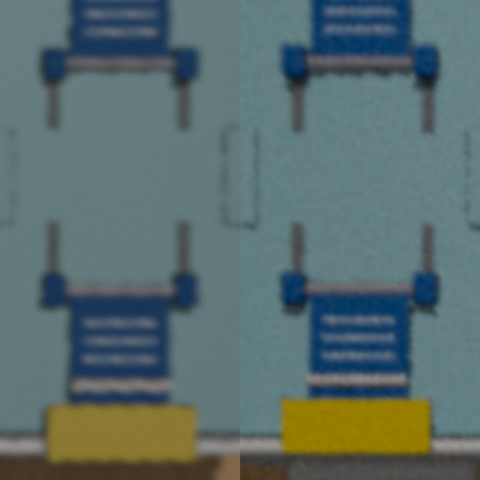

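After the second push the flap is flat beneath the lip. The gap from rib to lip is about 6.5 mm (7 mm expected when home), and the pivot is about 58 mm from the lip (56 mm when home). The box crept only about 2 mm, which suggests the end stop was reached. I'll hand in.

```bash
python3 -c "
from h import *
print(sign_off(), observe()['time_s'])"
```

```text
the job is handed in; nothing more can be done
the job is handed in; nothing more can be done
```

The clip is fastened and the job is handed in; by my camera checks it meets the stated limits, though `sign_off` gives no verdict. With the fingers closed, I folded the flap onto the lid from behind and pressed it flat. The fingertips then stood at 0.142 m with about 7 N. I then pushed the flap outwards against its rib until it slid beneath the yellow lip, and withdrew the arm.

**Final checks, about 9 s in:**
- **Flap:** it stays flat beneath the lip with the arm clear of everything.
- **Bystanders:** the top pictures show no change at the bottle, cup, scoop or whisk.
- **Sterilizer:** it crept about 2 mm during the second push; the limit is 30 mm.

**Checks that disagreed:**
- **First push:** it resisted at 11.5 N, which I took for the end stop, but the camera showed a slide of only about 21 mm. I pushed again with almost no downward force.
- **Second push:** it reached 12.6 N and the box began to slip, which suggests the end stop.
- **Final slide:** tracking the knuckles gives about 22.5–23 mm, which is above the required 18 mm. The rib-to-lip gap of about 6.5 mm suggests the full 26 mm, while the pivot-to-lip distance suggests about 2 mm less. "Fully home" is therefore certain only to a few millimetres.

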